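# Plug the test port, free the damper gate and hold it wide

## Robot

A 6-joint arm with a two-finger parallel gripper is mounted at the origin on the work surface. World frame = base frame: x ahead of the robot, y to its left, z up, the work surface at z = 0. Lengths are in m, angles in rad, forces in N, time in s.
With the tool pointing down it reaches from about 0.35 to 0.95 m from the base axis. Payload 17.4 kg.
Tool frame: the origin (TCP) lies midway between the tips of the shut fingers; the grasp point (between the pads) lies 19 mm behind it; z points along the fingers, y is the line along which they close (so a half turn about z gives the same grasp; the last joint's range is limited). The gripper opens to 93 mm and grips with 3 to 60 N. Pads are 15 mm wide; open, the fingers measure 128 mm over their backs; the gripper's body (75 mm by 188 mm) begins 65 mm behind the grasp point.
Start: joints at [-1.375, 0.116, 1.442, -0, 1.584, -0.038], TCP at [0.156, -0.657, 0.219] pointing down, gripper open.
Joint ranges: [-2.83, 2.83], [-0.83, 2.19], [0.07, 2.5], [-1.14, 4.28], [0.01, 3], [-2.97, 2.97]. Speed limits (rad/s): [1.89, 1.89, 2.22, 3.14, 3.14, 3.14].

## Interface

Orientations are given as a unit quaternion [w, x, y, z].
In Python, from bench import ctrl gives the robot as it stands. The module is installed in compiled form; this text tells all that it offers.
- The arm moves only by the tool jog_arm, never from a script. Its argument "deltas" is a list of rows, each an object of numbers: "dx", "dy", "dz": the shift along the tool's x, y, z in m; "rx", "ry", "rz": the turn, a rotation vector about the tool's x, y, z in rad; "claw": the opening, from 0 (shut) to 1 (fully open). A call has 1 to 20 rows; each row is the pose to reach, as a shift and turn from the pose commanded when the call began, along the tool's axes at that moment; what a row does not reach only later rows make up. A row lasts 1/8 s, in which the tool goes at most 62.5 mm and 10.7 degrees, less where a joint would pass 70% of its speed; a pose out of reach is approached as far as the arm can. A call with a gripper value outside its range is refused whole. The fingers move at their own pace and stop on an object; the grip force is fixed at half the most. Time passes only in rows, so rows that repeat a pose let the fingers close. It gives the time, the measured TCP pose, the force, the opening and the grip force at its end, in the units of the state.
- ctrl.sense(): the state, without advancing time (a new reading comes with each control period).
- ctrl.snapshot(name): name is "side" or "top" or "wrist"; returns a dict with "img" (384x512x3 uint8, red, green, blue), "vertical_fov" (degrees; the focal length in pixels is half the picture's height over the tangent of half this angle, whatever the lens; pixels are square), "cx", "cy" (the principal point, pixels), "distortion" ([k1, k2, p1, p2, k3] as OpenCV has them; the pictures are not rectified), "R" (3x3) and "t" (3): a world point X has camera coordinates R X + t. Camera axes: x right, y down, z forward; pixel columns grow to the right and rows downward; lengths in m; the calibration is good to about 2 mm. A picture is of the moment at which its call begins. There is no depth.
- ctrl.hand_in(): hands the job in; it is judged then, once.
Trained networks look in a picture, given as the dict that the camera call returned (one of the last four; its "shot" number tells which), for a name from the list of things; names that differ only in an ending like _2 or _b are one class to them, and where a whole thing is asked for, a point or a joint stands for the part that bears it (a point fixed in the world has none). Each returns a list of dicts, best first, with "confidence" (0 to 1); they miss things now and then, are a little off and sometimes report something else, mostly with a low value. They report only what shows in the picture. A call takes as long as a camera call. They do not tell look-alikes from the thing itself.
- ctrl.look_for(picture, name): "location" ([x, y, z] in m, in the coordinates of the camera as it stood for that picture, good to about 4 mm: the middle of the surface that is visible of it).
- ctrl.spot_point(picture, name): "location" ([x, y, z] in m, in the coordinates of the camera as it stood for that picture, good to about 4 mm: a listed point, or the origin of a listed thing).
The state is a dict: "t": time; "q": joint angles; "joint_velocities": joint speeds; "tau": joint torques, N m; "ee_pos": TCP position; "ee_rot": TCP orientation; "wrist_force": force on the tool from outside, world axes, zero at the start; "wrist_torque": the same for the moment, N m; "opening": opening from 0.0 (shut) to 1.0 (fully open); "grasp_force": force on a finger pad.
Only numpy, scipy, OpenCV 4.12 (cv2) and the standard library are available. Lean on these libraries where they do the work, as an engineer would, in place of code of your own. Each camera call takes 0.05 s, during which the arm holds its last target. There are 200 camera calls.

## Task

Before the draught reading, take the steel plug out of its leaning stand and seat it fully in the round test port on top of the damper regulator, stem down and knob up, and let go of it. Then squeeze shut the catch at the gate's free end, after that the catch at its hinge end, swing the gate by its upright brass post out past the detent, and finish still holding the post with the gate wide open, close to its stop. Leave the other things on the shelf where they are.

Things in the scene. Friction and masses are not known exactly. Their poses are not given: they have to be found in the camera images.
- regulator: Fixed iron damper regulator, 250 mm wide (y). Origin: on the shelf, in the plane of the shut gate; x away from the robot (but for yaw), y along the gate to its hinge, z up. Body behind the gate (x 8 to 60 mm) has a flat top at z 70 mm; behind it a deck at z 40 mm with the port block and, at y 62 to 72 mm, an upright gear up to z 100 mm. A 12 mm sill lies before the gate to x -115 mm.
- port (a point): Centre of the mouth of the round test port, 26 mm bore, 30 mm deep, 2 mm chamfer, in the top (z 70 mm) of a 50 x 50 mm steel block at regulator x 90, y -20 mm. Axes as the regulator's.
- plug: Loose round steel plug, 0.2 kg, 68 mm long. Origin: centre of the stem's end face; z along its axis from stem to knob. Stem 22 mm diameter, 28 mm long (end tapered 3 mm); flange 38 mm diameter from 28 to 34 mm; knob 18 mm diameter from 34 to 68 mm. Seated, the flange lies on the port block, knob up, the origin 28 mm below the port's mouth.
- plug_knob (a point): Point on the plug's axis in the knob, 24 mm above the flange (58 mm from the stem's end); z along the axis towards the knob's end.
- stand: Fixed iron stand, 100 x 70 mm foot, 20 mm high. Origin: centre of the underside. A square sleeve (37 mm outside, 25 mm inside, 24 mm long) on it leans 30 degrees from upright towards the stand's own -x (roughly towards the robot); the plug's stem sits loosely in it, its flange on the rim, and the plug comes out along its own axis (pull at least 35 mm).
- catch1 (a joint): Free-end catch (regulator's -y end): sliding travel of its moving ear, 0 = latched, 0.012 m = fully squeezed. Moves towards regulator -y; takes about 5 N and stays where it is left. Its bolt clears the gate at 0.008; squeezed fully home counts (over 0.010).
- catch1_ear (a point): Moving ear of the free-end catch: upright steel plate 20 mm (x) x 8 mm (y) x 40 mm high, from z 70 to 110 mm; the point is its middle in x and y, at z 100 mm. Axes as the regulator's.
- catch1_fixed (a point): Fixed ear of the free-end catch, same plate and same point of it, 36 mm (centre to centre, latched) further towards regulator -y. Pinch both ears together from above along the regulator's y: 44 mm over the ears latched, 32 mm squeezed.
- catch2 (a joint): Hinge-end catch (regulator's +y end): same as catch1, but its moving ear moves towards regulator +y. To be squeezed second.
- catch2_ear (a point): Moving ear of the hinge-end catch, same plate and point as catch1_ear.
- catch2_fixed (a point): Fixed ear of the hinge-end catch, 36 mm (latched) further towards regulator +y. Pinch as catch1.
- gate (a joint): Gate angle: 0 = shut, grows as it swings out towards the robot (clockwise from above) to a stop at 1.5 rad. A ball detent makes a bump from about 0.65 to 0.95 rad, up to about 7 N at the post; a spring (about 3 N at the post when wide) pulls the gate back, so if let go it falls back to the detent. Wide open means over 1.2 rad.
- hinge (a point): Point on the gate's upright hinge axis, at z 70 mm. Axes as the regulator's.
- gate_post: Upright round brass post on the gate's top edge, 14 mm diameter, from z 70 to 126 mm, 88 mm from the hinge axis. Origin: its centre, at z 98 mm. The gate is a plate 10 mm thick reaching 105 mm from the hinge, z 26 to 70 mm, with two lugs up to z 84 mm. It is a sleeve that spins freely on its own axis.
- gauge: Bystander, leave alone: nickel-plated round pressure gauge lying face up, 72 mm across, 34 mm high. Origin: underside.
- gate_valve: Bystander, leave alone: brass gate valve with a hand wheel, 98 mm long, 90 mm high. Origin: underside.
- sight_tube: Bystander, leave alone: green glass sight tube with square brass ends, 160 mm long, 22 mm high, lying. Origin: underside.
- wrench: Bystander, leave alone: steel wrench lying flat. Origin: underside.
- oil_can: Bystander, leave alone: plain metal can, 64 mm across, 140 mm high. Origin: underside.
- union_nut: Bystander, leave alone: brass ring nut, 48 mm across, 22 mm high. Origin: underside.
- elbow: Bystander, leave alone: dark steel pipe elbow, arms 60 mm long, 44 mm high. Origin: underside.
There are look-alikes about, which are no part of the job. There is more than one size of the plug; the job needs the smallest.

How it is judged:
By the outcome, as a careful person would: the job done as asked, in the order asked, and still so for the second after the job is handed in, while the arm keeps its last pose, push and grip.
It also fails if it takes over 67 s, if anything falls off the work surface, if the arm or the gripper's body presses on something with over 40 N, if the wrist force passes 120 N, or if a joint passes its speed limit or range.

## Working session

There is one attempt and no reset: what is moved stays moved. The work goes in short steps, Python scripts to look and compute and a tool call to move; the robot and the scene stay as the last step left them, time stands still between calls to the robot, and variables do not carry over. Pictures are saved under pics/ and viewed, at most 10 in all, crops included, and the job is handed in when it is done.

Besides the shell and the picture viewer there is one more tool, called after ">>>" by a JSON object that holds its "name" and its "arguments". jog_arm: Moves the arm, as the interface text tells. Its arguments: {"type":"object","properties":{"deltas":{"type":"array","items":{"type":"object","properties":{"dx":{"type":"number"},"dy":{"type":"number"},"dz":{"type":"number"},"rx":{"type":"number"},"ry":{"type":"number"},"rz":{"type":"number"},"claw":{"type":"number"}}}}},"required":["deltas"]}

```bash
mkdir -p pics; cat > h.py <<'E'
import numpy as np, cv2
from bench import ctrl
from scipy.spatial.transform import Rotation as Ro
def K(p):
    f=192/np.tan(np.radians(p["vertical_fov"])/2)
    return np.array([[f,0,p["cx"]],[0,f,p["cy"]],[0,0,1.]])
def w(p,c): return np.array(p["R"]).T@(np.array(c)-np.array(p["t"]))
def px(p,X):
    return cv2.projectPoints(np.array([X],float).reshape(-1,1,3),cv2.Rodrigues(np.array(p["R"],float))[0],np.array(p["t"],float),K(p),np.array(p["distortion"],float))[0].reshape(-1,2)
def ray(p,u):
    n=cv2.undistortPoints(np.array([[u]],float),K(p),np.array(p["distortion"],float))[0,0]
    R=np.array(p["R"]); d=R.T@np.array([n[0],n[1],1]); return -R.T@np.array(p["t"]),d/np.linalg.norm(d)
def tri(obs):
    A=0;b=0
    for p,u in obs:
        o,d=ray(p,u);M=np.eye(3)-np.outer(d,d);A=A+M;b=b+M@o
    return np.linalg.solve(A,b)
def tool():
    s=ctrl.sense();q=s["ee_rot"];return np.array(s["ee_pos"]),Ro.from_quat([q[1],q[2],q[3],q[0]])
def save(n,img): cv2.imwrite(f"pics/{n}.png",img[:,:,::-1])
E
python3 - <<'E'
from h import *
np.set_printoptions(precision=4,suppress=True)
ps={}
for n in["side","top"]:
    p=ctrl.snapshot(n);ps[n]=p;save(n,p["img"])
    print(n,-np.array(p["R"]).T@p["t"],p["vertical_fov"])
    for k in["regulator","port","plug","plug_knob","stand","catch1_ear","catch1_fixed","catch2_ear","catch2_fixed","hinge","gate_post","gauge","gate_valve","sight_tube","oil_can"]:
        for r in ctrl.spot_point(p,k)[:4]:
            X=w(p,r["location"]);print(k,round(r["confidence"],2),X,px(p,X)[0].round())
print(ctrl.sense())
E
```

```text
side [ 0.4578 -0.7607  0.9301] 51.40465906407769
regulator 0.86 [0.5356 0.0444 0.0013] [243. 192.]
port 0.82 [0.6267 0.0247 0.068 ] [274. 180.]
port 0.17 [ 0.6128  0.4225 -0.0045] [253. 115.]
plug 0.95 [ 0.3623 -0.3716  0.0264] [187. 323.]
plug 0.92 [ 0.513  -0.4537  0.0238] [254. 352.]
plug 0.65 [ 0.4713 -0.2904  0.0368] [230. 286.]
plug_knob 0.7 [ 0.4481 -0.3964  0.0296] [224. 329.]
plug_knob 0.64 [ 0.4425 -0.2878  0.0846] [217. 277.]
plug_knob 0.57 [ 0.2988 -0.4116  0.0262] [159. 343.]
plug_knob 0.35 [0.6255 0.022  0.0693] [274. 180.]
stand 0.88 [ 0.4613 -0.2928 -0.0019] [227. 294.]
stand 0.66 [0.4057 0.3365 0.002 ] [198. 133.]
catch1_ear 0.65 [ 0.571 -0.033  0.098] [258. 189.]
catch1_fixed 0.61 [ 0.5732 -0.0684  0.1011] [260. 198.]
catch2_fixed 0.64 [0.5736 0.1277 0.0989] [252. 149.]
hinge 0.79 [0.5393 0.102  0.072 ] [242. 163.]
gate_post 0.55 [0.5389 0.015  0.0953] [245. 178.]
gauge 0.81 [0.407  0.3365 0.0025] [198. 132.]
gauge 0.33 [ 0.6269 -0.4152  0.0024] [300. 334.]
gate_valve 0.69 [ 0.6516 -0.2748 -0.0006] [299. 281.]
gate_valve 0.57 [0.5718 0.1303 0.0997] [252. 149.]
sight
[... 904 characters left out ...]
.]
gauge 0.56 [ 0.4057  0.3395 -0.002 ] [145. 237.]
gate_valve 0.58 [ 0.6483 -0.2738 -0.0005] [318. 164.]
sight_tube 0.57 [ 0.4068 -0.1471  0.0018] [285. 233.]
oil_can 0.81 [0.4664 0.4679 0.0005] [108. 220.]
{'t': 1.6, 'q': array([-1.3748,  0.116 ,  1.4416, -0.    ,  1.584 , -0.0378]), 'joint_velocities': array([-0.0006, -0.0012,  0.0003,  0.0005, -0.0018,  0.0003]), 'tau': array([  0.0001, -72.1008, -62.2754,   0.078 ,   0.0183,   0.    ]), 'ee_pos': array([ 0.1564, -0.6566,  0.2187]), 'ee_rot': array([ 0.    ,  0.9932,  0.1166, -0.    ]), 'wrist_force': array([-0.3606,  0.3074,  0.4485]), 'wrist_torque': array([ 0.0047, -0.026 , -0.0199]), 'grasp_force': 0.0, 'opening': 0.9998534075393503}
```

```bash
python3 - <<'E'
from h import *
i=cv2.imread("pics/side.png"); c=i[255:375,140:330]
cv2.imwrite("pics/crop.png",cv2.resize(c,None,fx=4,fy=4,interpolation=cv2.INTER_CUBIC))
E
```

```text
(no output)
```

View pics/side.png

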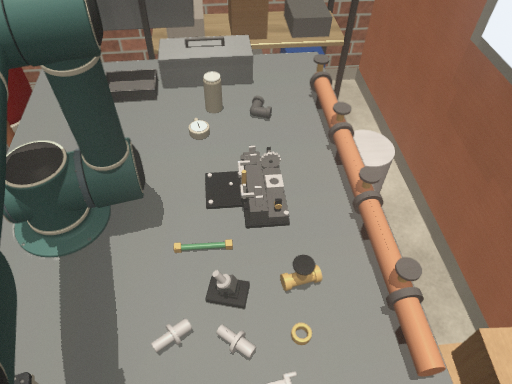

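View pics/crop.png

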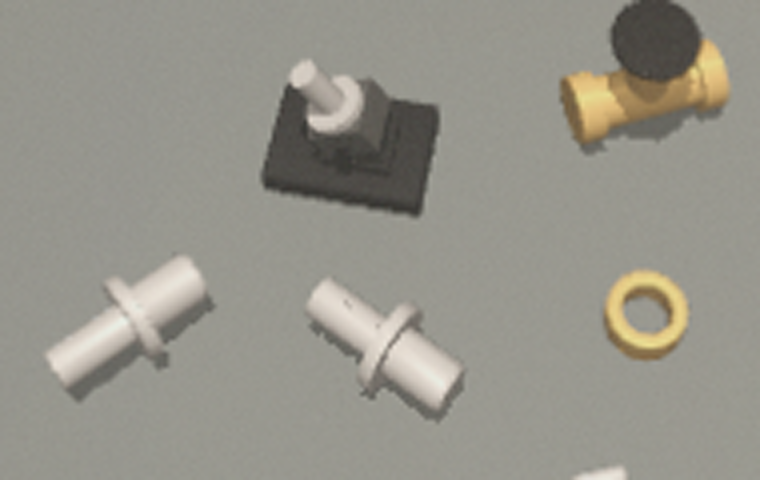

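The plug candidates in the side view are the one in the stand (222,280) and two bigger ones lying loose at (171,335) and (236,341). By the description I take the one in the stand; it is slimmer, and its sleeve leans towards the robot. Other parts seen: regulator at (262,190), valve at (302,275) and sight tube at (203,246).

```bash
cat >> h.py <<'E'
def rot(z,y):
    z=np.array(z,float);z/=np.linalg.norm(z);y=np.array(y,float);y-=z*(y@z);y/=np.linalg.norm(y)
    return Ro.from_matrix(np.c_[np.cross(y,z),y,z])
def go(P,Rt,cmd=None):
    p,R=cmd or tool(); d=R.inv().apply(np.array(P)-p);r=(R.inv()*Rt).as_rotvec()
    print("d",d.round(4),"r",r.round(4))
E
python3 - <<'E'
from h import *
go([.34,-.285,.25],rot([.5,0,-.866],[0,-1,0]))
E
```

```text
d [ 0.2647 -0.319  -0.0314] r [-0.0612  0.5212  0.2284]
```

>>> {"name": "jog_arm", "arguments": {"deltas": [{"dx": 0.265, "dy": -0.319, "dz": -0.031, "rx": -0.061, "ry": 0.521, "rz": 0.228, "claw": 0.6}, {"dx": 0.265, "dy": -0.319, "dz": -0.031, "rx": -0.061, "ry": 0.521, "rz": 0.228, "claw": 0.6}, {"dx": 0.265, "dy": -0.319, "dz": -0.031, "rx": -0.061, "ry": 0.521, "rz": 0.228, "claw": 0.6}, {"dx": 0.265, "dy": -0.319, "dz": -0.031, "rx": -0.061, "ry": 0.521, "rz": 0.228, "claw": 0.6}, {"dx": 0.265, "dy": -0.319, "dz": -0.031, "rx": -0.061, "ry": 0.521, "rz": 0.228, "claw": 0.6}, {"dx": 0.265, "dy": -0.319, "dz": -0.031, "rx": -0.061, "ry": 0.521, "rz": 0.228, "claw": 0.6}, {"dx": 0.265, "dy": -0.319, "dz": -0.031, "rx": -0.061, "ry": 0.521, "rz": 0.228, "claw": 0.6}, {"dx": 0.265, "dy": -0.319, "dz": -0.031, "rx": -0.061, "ry": 0.521, "rz": 0.228, "claw": 0.6}, {"dx": 0.265, "dy": -0.319, "dz": -0.031, "rx": -0.061, "ry": 0.521, "rz": 0.228, "claw": 0.6}, {"dx": 0.265, "dy": -0.319, "dz": -0.031, "rx": -0.061, "ry": 0.521, "rz": 0.228, "claw": 0.6}, {"dx": 0.265, "dy": -0.319, "dz": -0.031, "rx": -0.061, "ry": 0.521, "rz": 0.228, "claw": 0.6}, {"dx": 0.265, "dy": -0.319, "dz": -0.031, "rx": -0.061, "ry": 0.521, "rz": 0.228, "claw": 0.6}]}}

```text
t: 3.1
ee_pos: [0.34, -0.2854, 0.2494]
ee_rot: [-0.0, 0.966, -0.0, 0.259]
wrist_force: [-0.3, -0.4, -0.1]
opening: 0.601
grasp_force: 0.0
```

```bash
python3 - <<'E'
from h import *
np.set_printoptions(precision=4,suppress=True)
p=ctrl.snapshot("wrist");save("w1",p["img"]);import pickle
P,R=tool();print(ctrl.sense()["t"],P,R.as_matrix())
C=-np.array(p["R"]).T@p["t"];print("cam",C,R.inv().apply(C-P),p["vertical_fov"])
for k in["plug","plug_knob","stand"]:
  for _ in range(2):
    for r in ctrl.spot_point(p,k)[:3]:
        X=w(p,r["location"]);print(k,round(r["confidence"],2),X,px(p,X)[0].round())
pickle.dump(p,open("w1.pkl","wb"))
E
```

```text
3.15 [ 0.3401 -0.2853  0.2494] [[ 0.8663 -0.0002  0.4996]
 [-0.0005 -1.      0.0004]
 [ 0.4996 -0.0006 -0.8663]]
cam [ 0.3174 -0.2857  0.4284] [ 0.0697  0.0003 -0.1664] 67.27647791868982
plug 0.82 [ 0.4712 -0.2923  0.037 ] [258. 160.]
plug 0.81 [ 0.5123 -0.4521  0.0278] [363. 137.]
plug 0.82 [ 0.4712 -0.2923  0.037 ] [258. 160.]
plug 0.81 [ 0.5123 -0.4521  0.0278] [363. 137.]
plug_knob 0.97 [ 0.4413 -0.2868  0.085 ] [254. 169.]
plug_knob 0.6 [ 0.4436 -0.401   0.0282] [333. 180.]
plug_knob 0.97 [ 0.4413 -0.2868  0.085 ] [254. 169.]
plug_knob 0.6 [ 0.4436 -0.401   0.0282] [333. 180.]
stand 0.58 [ 0.4599 -0.2918 -0.0001] [257. 176.]
stand 0.58 [ 0.4599 -0.2918 -0.0001] [257. 176.]
```

View pics/w1.png

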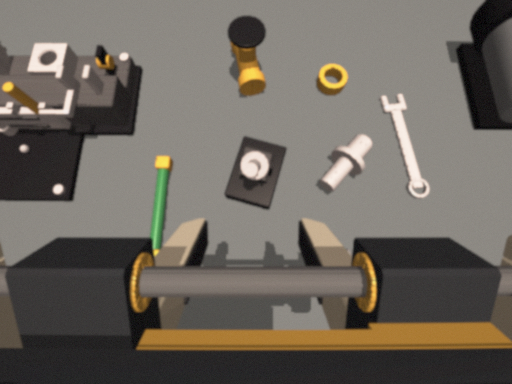

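Wrist view: the plug is seen nearly end-on in the stand at (255,165), stand foot corners (252,138), (286,151), (268,207) and (227,193). The fingers are clear of everything.

```bash
python3 - <<'E'
from h import *
import pickle
np.set_printoptions(precision=4,suppress=True)
p=pickle.load(open("w1.pkl","rb"))
def pl(p,u,z):
    o,d=ray(p,u);return o+d*(z-o[2])/d[2]
c=np.array([pl(p,u,.02) for u in[(252,138),(286,151),(268,207),(227,193)]])
print(c,c.mean(0)); 
e=[c[0]-c[3],c[1]-c[2]];print([np.degrees(np.arctan2(v[1],v[0])) for v in e])
e=[c[0]-c[1],c[3]-c[2]];print([np.degrees(np.arctan2(v[0],-v[1])) for v in e],[np.linalg.norm(v) for v in e])
s=ctrl.snapshot("side");save("s2",s["img"])
c=np.array([pl(s,(140+x/4-.4,255+y/4-.4),.02) for x,y in[(288,82),(438,105),(418,211),(263,180)]])
print(c,c.mean(0));e=[c[1]-c[0],c[2]-c[3]];print([np.degrees(np.arctan2(v[1],v[0])) for v in e])
# knob end triangulation & flange
K1=tri([(s,(140+303/4-.4,255+72/4-.4)),(p,(254.5,172))]);print("knobend?",K1)
im=cv2.resize(p["img"][120:220,205:305],None,fx=6,fy=6,interpolation=cv2.INTER_CUBIC);save("w1c",im)
E
```

```text
[[ 0.515  -0.2838  0.02  ]
 [ 0.4933 -0.3357  0.02  ]
 [ 0.406  -0.307   0.02  ]
 [ 0.4269 -0.2472  0.02  ]] [ 0.4603 -0.2935  0.02  ]
[np.float64(-22.546711097757388), np.float64(-18.196196562895363)]
[np.float64(157.29333770693938), np.float64(160.66577588357373)] [np.float64(0.05629610209591115), np.float64(0.06336988957538717)]
[[ 0.4267 -0.2456  0.02  ]
 [ 0.5209 -0.2719  0.02  ]
 [ 0.501  -0.3424  0.02  ]
 [ 0.408  -0.3123  0.02  ]] [ 0.4642 -0.2931  0.02  ]
[np.float64(-15.586914775145436), np.float64(-17.949069762667165)]
knobend? [ 0.4358 -0.2855  0.0967]
```

View pics/w1c.png

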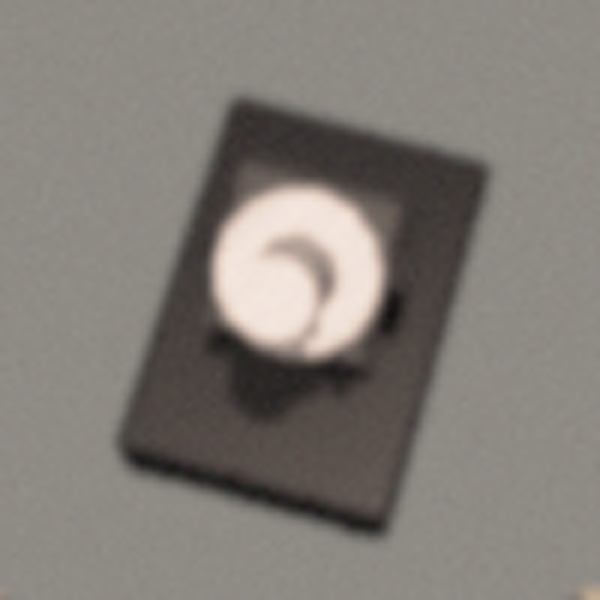

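Crop: flange centre at crop (298,270) and knob end at (271,300); the foot is yawed about -17°. I'll fit the plug pose from these and the side-view pixels.

```bash
python3 - <<'E'
from h import *
import pickle
from scipy.optimize import least_squares as L
np.set_printoptions(precision=4,suppress=True)
p=pickle.load(open("w1.pkl","rb")); s=ctrl.snapshot("side")
g=lambda x,y:(205+x/6-.4,120+y/6-.4); h=lambda x,y:(140+x/4-.4,255+y/4-.4)
obs=[(p,.034,g(298,270)),(p,.068,g(271,300)),(s,.068,h(303,72)),(s,.034,h(335,105))]
def ax(t,ps): return np.array([-np.sin(t)*np.cos(ps),np.sin(t)*np.sin(ps),np.cos(t)])
def f(v): 
    a=ax(v[3],v[4]); return np.r_[np.concatenate([px(q,v[:3]+a*l)[0]-u for q,l,u in obs]),(v[3]-np.pi/6)/.02,(v[4]-.3)/.05]
r=L(f,[.47,-.29,.037,.5236,.3],x_scale=[.01,.01,.01,.1,.1]);print(r.x,r.fun)
a=ax(r.x[3],r.x[4]);O=r.x[:3];print("axis",a,"knobpt",O+.058*a)
a=ax(np.pi/6,.295);G=O+.053*a-.019*a
print("G",G)
y=[-np.sin(.295),-np.cos(.295),0]
Rt=rot(-a,y)
go(G+.07*a,Rt); 
E
```

```text
[ 0.4713 -0.292   0.0324  0.5296  0.3078] [-0.2328  0.4024  0.1413 -0.525   0.1025  0.5618 -0.3825 -0.3857  0.3014
  0.1553]
axis [-0.4815  0.153   0.863 ] knobpt [ 0.4433 -0.2831  0.0825]
G [ 0.455  -0.287   0.0619]
d [ 0.0068 -0.008   0.1508] r [-0.1478  0.0002  0.2559]
```

>>> {"name": "jog_arm", "arguments": {"deltas": [{"dx": 0.007, "dy": -0.008, "dz": 0.151, "rx": -0.148, "rz": 0.256, "claw": 0.6}, {"dx": 0.007, "dy": -0.008, "dz": 0.151, "rx": -0.148, "rz": 0.256, "claw": 0.6}, {"dx": 0.007, "dy": -0.008, "dz": 0.151, "rx": -0.148, "rz": 0.256, "claw": 0.6}, {"dx": 0.007, "dy": -0.008, "dz": 0.151, "rx": -0.148, "rz": 0.256, "claw": 0.6}, {"dx": 0.007, "dy": -0.008, "dz": 0.151, "rx": -0.148, "rz": 0.256, "claw": 0.6}, {"dx": 0.007, "dy": -0.008, "dz": 0.151, "rx": -0.148, "rz": 0.256, "claw": 0.6}]}}

```text
$.deltas[0]: bad value
```

```bash
python3 - <<'E'
from h import *
np.set_printoptions(precision=4,suppress=True)
p=ctrl.snapshot("wrist");P,R=tool();print(P)
for k in["plug","plug_knob"]:
    for r in ctrl.spot_point(p,k)[:2]:
        X=w(p,r["location"]);print(k,round(r["confidence"],2),X,"tool",R.inv().apply(X-P))
a=-R.as_matrix()[:,2];print(a)
O=np.array([.4713,-.292,.0324]);print([px(p,O+a*l)[0].round() for l in(.034,.068)])
save("w2",cv2.resize(p["img"][60:260,130:390],None,fx=3,fy=3,interpolation=cv2.INTER_CUBIC))
E
```

```text
[ 0.3403 -0.2849  0.2497]
plug 0.68 [ 0.5129 -0.4503  0.0268] tool [0.0381 0.1655 0.2793]
plug 0.64 [ 0.4678 -0.2921  0.0382] tool [0.0047 0.0072 0.2469]
plug_knob 0.73 [ 0.4423 -0.2851  0.0866] tool [0.0068 0.0002 0.1922]
plug_knob 0.69 [ 0.4461 -0.3998  0.0291] tool [-0.0186  0.1149  0.2439]
[-0.4998 -0.0003  0.8661]
[array([258., 166.]), array([259., 170.])]
```

View pics/w2.png

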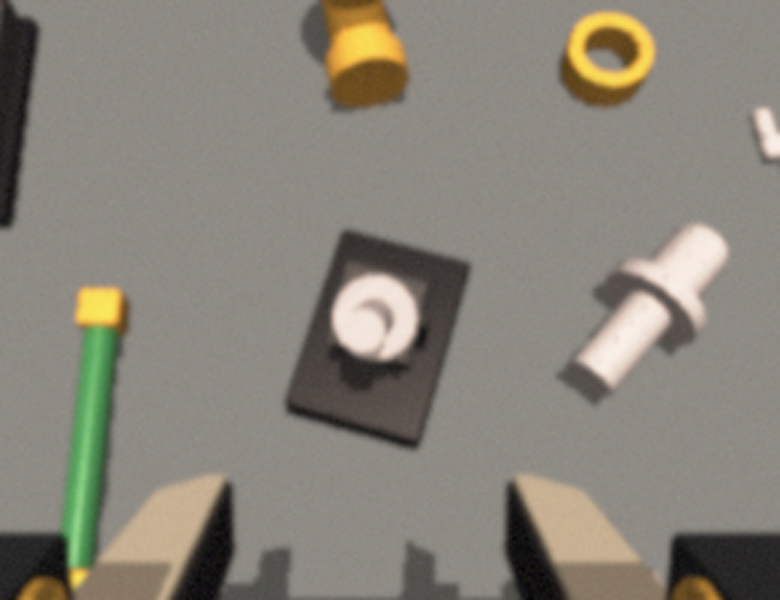

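The row was refused because a key was missing, so the arm did not move. The view is unchanged, with the plug at crop (370,320). Resending with every key.

>>> {"name": "jog_arm", "arguments": {"deltas": [{"dx": 0.007, "dy": -0.008, "dz": 0.151, "rx": -0.148, "ry": 0, "rz": 0.256, "claw": 0.6}, {"dx": 0.007, "dy": -0.008, "dz": 0.151, "rx": -0.148, "ry": 0, "rz": 0.256, "claw": 0.6}, {"dx": 0.007, "dy": -0.008, "dz": 0.151, "rx": -0.148, "ry": 0, "rz": 0.256, "claw": 0.6}, {"dx": 0.007, "dy": -0.008, "dz": 0.151, "rx": -0.148, "ry": 0, "rz": 0.256, "claw": 0.6}, {"dx": 0.007, "dy": -0.008, "dz": 0.151, "rx": -0.148, "ry": 0, "rz": 0.256, "claw": 0.6}, {"dx": 0.007, "dy": -0.008, "dz": 0.151, "rx": -0.148, "ry": 0, "rz": 0.256, "claw": 0.6}]}}

```text
t: 4.45
ee_pos: [0.4216, -0.2777, 0.124]
ee_rot: [0.039, 0.955, -0.142, 0.257]
wrist_force: [0.2, 0.3, 0.3]
opening: 0.601
grasp_force: 0.0
```

```bash
python3 - <<'E'
from h import *
np.set_printoptions(precision=4,suppress=True)
p=ctrl.snapshot("wrist");P,R=tool();print(P)
for k in["plug","plug_knob"]:
    for r in ctrl.spot_point(p,k)[:2]:
        X=w(p,r["location"]);print(k,round(r["confidence"],2),X,"tool",R.inv().apply(X-P))
a=-R.as_matrix()[:,2];print(a)
O=np.array([.4713,-.292,.0324]);print([px(p,O+a*l)[0].round() for l in(.034,.068)])
save("w3",cv2.resize(p["img"][100:300,130:390],None,fx=3,fy=3,interpolation=cv2.INTER_CUBIC))
E
```

```text
[ 0.4216 -0.2777  0.1238]
plug 0.97 [ 0.5097 -0.4552  0.0264] tool [0.0688 0.144  0.1526]
plug 0.66 [ 0.4712 -0.2931  0.0344] tool [0.0001 0.0002 0.1034]
plug_knob 0.92 [ 0.4456 -0.3996  0.0288] tool [0.003  0.1095 0.1117]
plug_knob 0.75 [ 0.4422 -0.2864  0.0847] tool [-0.0004  0.0023  0.045 ]
[-0.4792  0.1473  0.8653]
[array([252., 201.]), array([252., 215.])]
```

View pics/w3.png

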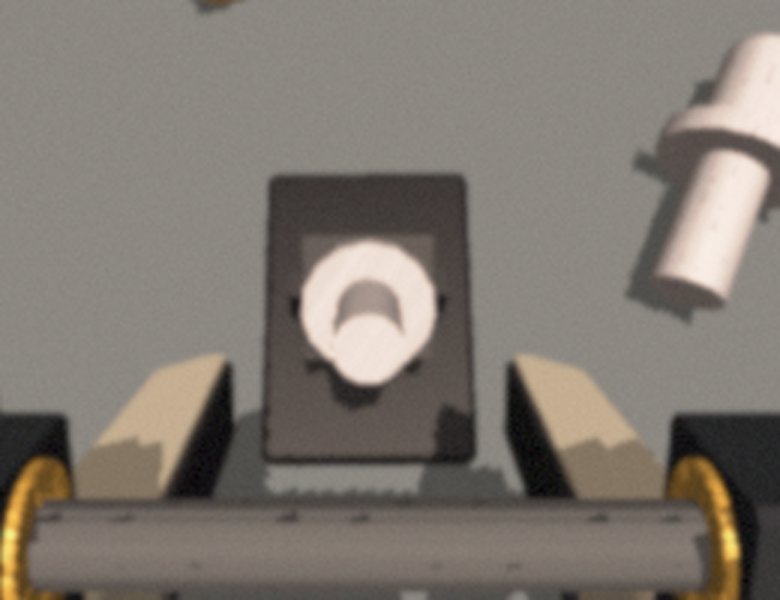

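Aligned: knob end at crop (369,348) and flange at (368,305), centred between the fingers. Descend and grip.

>>> {"name": "jog_arm", "arguments": {"deltas": [{"dx": 0, "dy": 0, "dz": 0.03, "rx": 0, "ry": 0, "rz": 0, "claw": 0.6}, {"dx": 0, "dy": 0, "dz": 0.05, "rx": 0, "ry": 0, "rz": 0, "claw": 0.6}, {"dx": 0, "dy": 0, "dz": 0.064, "rx": 0, "ry": 0, "rz": 0, "claw": 0.6}, {"dx": 0, "dy": 0, "dz": 0.064, "rx": 0, "ry": 0, "rz": 0, "claw": 0.6}, {"dx": 0, "dy": 0, "dz": 0.064, "rx": 0, "ry": 0, "rz": 0, "claw": 0.1}, {"dx": 0, "dy": 0, "dz": 0.064, "rx": 0, "ry": 0, "rz": 0, "claw": 0.0}, {"dx": 0, "dy": 0, "dz": 0.064, "rx": 0, "ry": 0, "rz": 0, "claw": 0.0}, {"dx": 0, "dy": 0, "dz": 0.064, "rx": 0, "ry": 0, "rz": 0, "claw": 0.0}, {"dx": 0, "dy": 0, "dz": 0.064, "rx": 0, "ry": 0, "rz": 0, "claw": 0.0}, {"dx": 0, "dy": 0, "dz": 0.064, "rx": 0, "ry": 0, "rz": 0, "claw": 0.0}]}}

```text
t: 5.85
ee_pos: [0.4525, -0.2863, 0.0672]
ee_rot: [0.038, 0.955, -0.142, 0.256]
wrist_force: [-3.5, 0.5, 3.8]
opening: 0.188
grasp_force: 30.0
```

>>> {"name": "jog_arm", "arguments": {"deltas": [{"dx": 0, "dy": 0, "dz": -0.02, "rx": 0, "ry": 0, "rz": 0, "claw": 0.0}, {"dx": 0, "dy": 0, "dz": -0.05, "rx": 0, "ry": 0, "rz": 0, "claw": 0.0}, {"dx": 0, "dy": 0, "dz": -0.1, "rx": 0, "ry": 0, "rz": 0, "claw": 0.0}, {"dx": 0, "dy": 0, "dz": -0.16, "rx": 0, "ry": 0, "rz": 0, "claw": 0.0}, {"dx": 0, "dy": 0, "dz": -0.18, "rx": 0, "ry": 0, "rz": 0, "claw": 0.0}, {"dx": 0, "dy": 0, "dz": -0.18, "rx": 0, "ry": 0, "rz": 0, "claw": 0.0}]}}

```text
t: 6.6
ee_pos: [0.3662, -0.2603, 0.2241]
ee_rot: [0.039, 0.955, -0.142, 0.257]
wrist_force: [-0.1, -0.0, -2.2]
opening: 0.188
grasp_force: 30.0
```

```bash
python3 - <<'E'
from h import *
print(ctrl.sense()["opening"],tool()[0])
go([.55,.024,.24],rot([0,0,-1],[0,-1,0]))
E
```

```text
0.18771530149157845 [ 0.36619519 -0.26032917  0.22410492]
d [ 0.0886 -0.3256  0.0324] r [ 0.0793 -0.5215 -0.2888]
```

>>> {"name": "jog_arm", "arguments": {"deltas": [{"dx": 0.089, "dy": -0.326, "dz": 0.032, "rx": 0.079, "ry": -0.5215, "rz": -0.289, "claw": 0}, {"dx": 0.089, "dy": -0.326, "dz": 0.032, "rx": 0.079, "ry": -0.5215, "rz": -0.289, "claw": 0}, {"dx": 0.089, "dy": -0.326, "dz": 0.032, "rx": 0.079, "ry": -0.5215, "rz": -0.289, "claw": 0}, {"dx": 0.089, "dy": -0.326, "dz": 0.032, "rx": 0.079, "ry": -0.5215, "rz": -0.289, "claw": 0}, {"dx": 0.089, "dy": -0.326, "dz": 0.032, "rx": 0.079, "ry": -0.5215, "rz": -0.289, "claw": 0}, {"dx": 0.089, "dy": -0.326, "dz": 0.032, "rx": 0.079, "ry": -0.5215, "rz": -0.289, "claw": 0}, {"dx": 0.089, "dy": -0.326, "dz": 0.032, "rx": 0.079, "ry": -0.5215, "rz": -0.289, "claw": 0}, {"dx": 0.089, "dy": -0.326, "dz": 0.032, "rx": 0.079, "ry": -0.5215, "rz": -0.289, "claw": 0}, {"dx": 0.089, "dy": -0.326, "dz": 0.032, "rx": 0.079, "ry": -0.5215, "rz": -0.289, "claw": 0}, {"dx": 0.089, "dy": -0.326, "dz": 0.032, "rx": 0.079, "ry": -0.5215, "rz": -0.289, "claw": 0}, {"dx": 0.089, "dy": -0.326, "dz": 0.032, "rx": 0.079, "ry": -0.5215, "rz": -0.289, "claw": 0}]}}

```text
t: 7.98
ee_pos: [0.5501, 0.0242, 0.2397]
ee_rot: [-0.001, 1.0, -0.0, -0.001]
wrist_force: [-0.2, -0.1, -2.2]
opening: 0.19
grasp_force: 30.0
```

```bash
python3 - <<'E'
from h import *
import pickle
np.set_printoptions(precision=4,suppress=True)
p=ctrl.snapshot("wrist");P,R=tool();print(ctrl.sense()["t"],P,R.as_matrix())
pickle.dump(p,open("w4.pkl","wb"))
for k in["regulator","port","plug","plug_knob","catch1_ear","catch1_fixed","catch2_ear","catch2_fixed","hinge","gate_post"]:
    for r in ctrl.spot_point(p,k)[:2]:
        X=w(p,r["location"]);print(k,round(r["confidence"],2),X,px(p,X)[0].round())
save("w4",cv2.resize(p["img"],(800,600),interpolation=cv2.INTER_CUBIC))
E
```

```text
8.025 [0.5501 0.0244 0.2397] [[ 1.      0.0002 -0.0014]
 [ 0.0002 -1.      0.0016]
 [-0.0014 -0.0016 -1.    ]]
regulator 0.71 [0.5318 0.0467 0.0032] [237. 179.]
regulator 0.71 [0.6199 0.0223 0.0669] [255. 116.]
port 0.61 [0.6215 0.0225 0.0697] [255. 114.]
plug 0.77 [0.5498 0.0241 0.2074] [253. 215.]
plug_knob 0.64 [0.5507 0.0198 0.2604] [261. 246.]
plug_knob 0.54 [0.5355 0.0148 0.0963] [262. 194.]
catch1_ear 0.78 [ 0.5732 -0.0308  0.0967] [304. 160.]
catch1_fixed 0.6 [ 0.5724 -0.0649  0.1004] [337. 162.]
catch2_ear 0.89 [0.5733 0.0961 0.1046] [185. 161.]
catch2_fixed 0.71 [0.5682 0.1323 0.101 ] [152. 166.]
hinge 0.72 [0.5328 0.1043 0.0726] [186. 191.]
gate_post 0.76 [0.5346 0.0146 0.097 ] [262. 195.]
gate_post 0.21 [0.6197 0.0264 0.0653] [251. 116.]
```

View pics/w4.png

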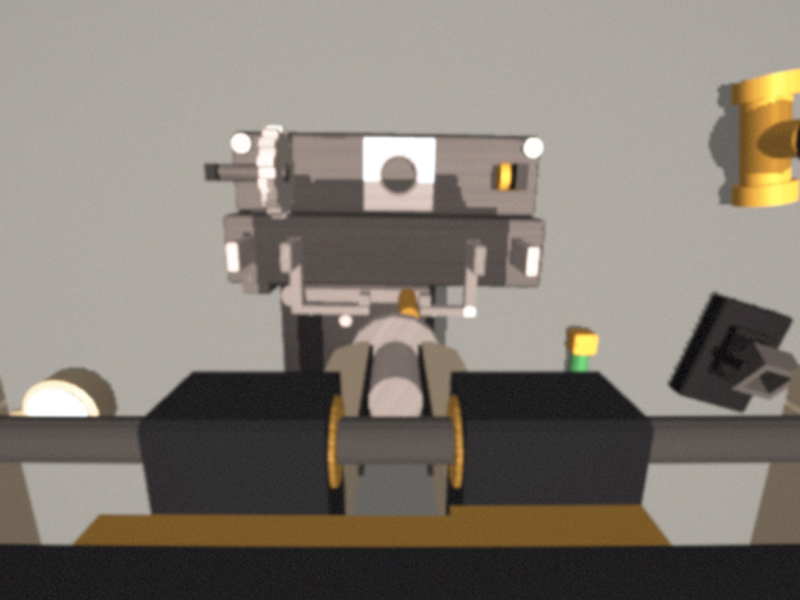

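Wrist view over the regulator: port hole at (398,175), post at (408,302), ears at about (290,255), (478,258), (232,257) and (532,262), held plug hanging below the fingers. The regulator's yaw is under 1°. Move over the port for a second view.

>>> {"name": "jog_arm", "arguments": {"deltas": [{"dx": 0.05, "dy": 0, "dz": 0.02, "rx": 0, "ry": 0, "rz": 0, "claw": 0}, {"dx": 0.074, "dy": 0, "dz": 0.06, "rx": 0, "ry": 0, "rz": 0, "claw": 0}, {"dx": 0.074, "dy": 0, "dz": 0.07, "rx": 0, "ry": 0, "rz": 0, "claw": 0}, {"dx": 0.074, "dy": 0, "dz": 0.07, "rx": 0, "ry": 0, "rz": 0, "claw": 0}]}}

```text
t: 9.02
ee_pos: [0.6236, 0.025, 0.1693]
ee_rot: [-0.001, 1.0, 0.0, -0.001]
wrist_force: [-0.4, 0.6, -1.7]
opening: 0.187
grasp_force: 30.0
```

```bash
python3 - <<'E'
from h import *
import pickle
np.set_printoptions(precision=4,suppress=True)
p=ctrl.snapshot("wrist");P,R=tool();print(ctrl.sense()["t"],P)
pickle.dump(p,open("w5.pkl","wb"))
def pl(p,u,z):
    o,d=ray(p,u);return o+d*(z-o[2])/d[2]
w4=pickle.load(open("w4.pkl","rb"));u4=(398/1.5625-.2,175/1.5625-.2)
print("w4",pl(w4,u4,.07))
for k in["port","plug","plug_knob"]:
    for r in ctrl.spot_point(p,k)[:2]:
        X=w(p,r["location"]);print(k,round(r["confidence"],2),X,px(p,X)[0].round())
s=ctrl.snapshot("side");t=ctrl.snapshot("top")
for q in(s,t):
  for k in["plug","plug_knob"]:
    for r in ctrl.spot_point(q,k)[:4]:
        X=w(q,r["location"])
        if X[1]>-.1:print(k,round(r["confidence"],2),X,px(q,X)[0].round())
a=cv2.resize(p["img"][110:310,160:350],None,fx=3,fy=3,interpolation=cv2.INTER_CUBIC)
b=cv2.resize(s["img"][120:220,225:295],None,fx=3,fy=6,interpolation=cv2.INTER_CUBIC)
b=cv2.resize(s["img"][130:190,230:286],None,fx=4,fy=4,interpolation=cv2.INTER_CUBIC)
c=np.zeros((600,800,3),np.uint8);c[:,:570]=a;c[:240,570:794]=b
t_=cv2.resize(t["img"][150:205,205:261],None,fx=4,fy=4,interpolation=cv2.INTER_CUBIC);c[240:460,570:794]=t_
save("w5",c)
E
```

```text
9.075 [0.6239 0.025  0.1706]
w4 [0.6242 0.0227 0.07  ]
port 0.69 [0.617  0.025  0.0701] [253. 198.]
plug 0.74 [0.6239 0.0257 0.1342] [252. 213.]
plug_knob 0.68 [0.6257 0.0215 0.1904] [259. 244.]
plug 0.64 [0.6201 0.0241 0.1339] [273. 164.]
plug_knob 0.56 [0.6192 0.0227 0.193 ] [274. 149.]
```

View pics/w5.png

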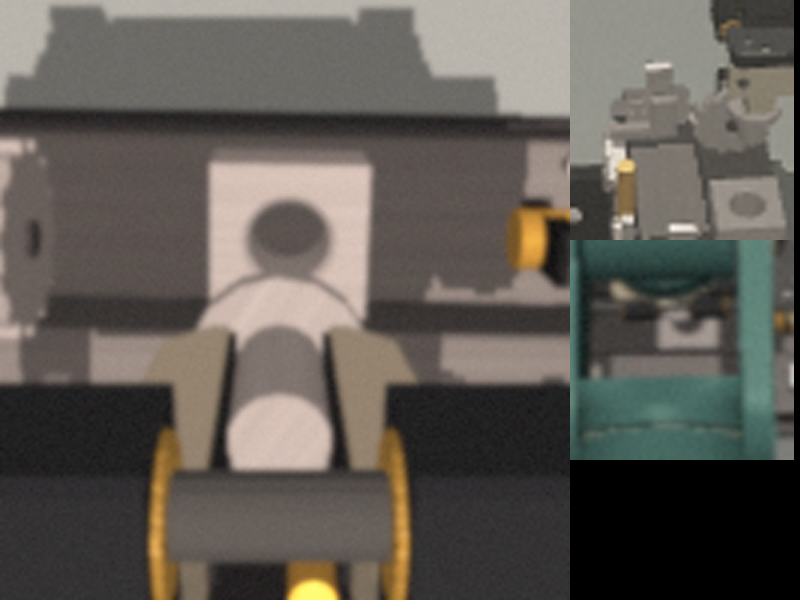

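Hole centre in the wrist crop at about (289,239); in the side crop at about (748,204). Block edges run x 209–372 from y 163. The plug hangs straight, flange centre at crop x≈282.

```bash
python3 - <<'E'
from h import *
import pickle
np.set_printoptions(precision=4,suppress=True)
p=pickle.load(open("w5.pkl","rb"));s=ctrl.snapshot("side")
w4=pickle.load(open("w4.pkl","rb"));u4=(398/1.5625-.2,175/1.5625-.2)
def pl(p,u,z):
    o,d=ray(p,u);return o+d*(z-o[2])/d[2]
u5=(160+289/3-.3,110+239/3-.3);us=(274.1,180.6)
print(pl(p,u5,.07),pl(w4,u4,.07),pl(s,us,.07),tri([(p,u5),(w4,u4),(s,us)]))
e=[pl(p,(160+x/3-.3,110+y/3-.3),.07) for x,y in[(209,163),(372,163)]];print(e,(e[0]+e[1])/2-[.025,0,0])
g=px(p,[[.6239,.025+dy,.1706-.005] for dy in(-.019,.019)]);print(((g-[160,110]+.3)*3))
E
```

```text
[0.6255 0.0221 0.07  ] [0.6242 0.0227 0.07  ] [0.6258 0.0201 0.07  ] [0.6251 0.0223 0.068 ]
[array([0.6497, 0.047 , 0.07  ]), array([ 0.6498, -0.0035,  0.07  ])] [0.6248 0.0218 0.07  ]
[[369.4132 359.33  ]
 [188.8805 358.873 ]]
```

>>> {"name": "jog_arm", "arguments": {"deltas": [{"dx": 0.001, "dy": 0.002, "dz": 0.03, "rx": 0, "ry": 0, "rz": 0, "claw": 0}, {"dx": 0.001, "dy": 0.002, "dz": 0.05, "rx": 0, "ry": 0, "rz": 0, "claw": 0}, {"dx": 0.001, "dy": 0.002, "dz": 0.056, "rx": 0, "ry": 0, "rz": 0, "claw": 0}, {"dx": 0.001, "dy": 0.002, "dz": 0.062, "rx": 0, "ry": 0, "rz": 0, "claw": 0}, {"dx": 0.001, "dy": 0.002, "dz": 0.067, "rx": 0, "ry": 0, "rz": 0, "claw": 0}, {"dx": 0.001, "dy": 0.002, "dz": 0.072, "rx": 0, "ry": 0, "rz": 0, "claw": 0}, {"dx": 0.001, "dy": 0.002, "dz": 0.072, "rx": 0, "ry": 0, "rz": 0, "claw": 0}]}}

```text
t: 10.45
ee_pos: [0.6249, 0.0231, 0.0972]
ee_rot: [-0.001, 1.0, 0.0, -0.001]
wrist_force: [-0.2, 0.1, -2.1]
opening: 0.19
grasp_force: 30.0
```

>>> {"name": "jog_arm", "arguments": {"deltas": [{"dx": 0, "dy": 0, "dz": 0.005, "rx": 0, "ry": 0, "rz": 0, "claw": 0}, {"dx": 0, "dy": 0, "dz": 0.01, "rx": 0, "ry": 0, "rz": 0, "claw": 0}, {"dx": 0, "dy": 0, "dz": 0.014, "rx": 0, "ry": 0, "rz": 0, "claw": 0}, {"dx": 0, "dy": 0, "dz": 0.016, "rx": 0, "ry": 0, "rz": 0, "claw": 0}, {"dx": 0, "dy": 0, "dz": 0.016, "rx": 0, "ry": 0, "rz": 0, "claw": 0}]}}

```text
t: 11.08
ee_pos: [0.6249, 0.0231, 0.0812]
ee_rot: [-0.001, 1.0, 0.0, -0.001]
wrist_force: [-0.5, 0.1, -1.1]
opening: 0.186
grasp_force: 30.0
```

>>> {"name": "jog_arm", "arguments": {"deltas": [{"dx": 0, "dy": 0, "dz": 0.001, "rx": 0, "ry": 0, "rz": 0, "claw": 0}, {"dx": 0, "dy": 0, "dz": 0.002, "rx": 0, "ry": 0, "rz": 0, "claw": 0}, {"dx": 0, "dy": 0, "dz": 0.002, "rx": 0, "ry": 0, "rz": 0, "claw": 0}]}}

```text
t: 11.45
ee_pos: [0.6249, 0.0231, 0.0794]
ee_rot: [-0.001, 1.0, 0.0, -0.001]
wrist_force: [0.1, -0.0, -0.8]
opening: 0.192
grasp_force: 30.0
```

>>> {"name": "jog_arm", "arguments": {"deltas": [{"dx": 0, "dy": 0, "dz": 0.001, "rx": 0, "ry": 0, "rz": 0, "claw": 0}, {"dx": 0, "dy": 0, "dz": 0.003, "rx": 0, "ry": 0, "rz": 0, "claw": 0}, {"dx": 0, "dy": 0, "dz": 0.003, "rx": 0, "ry": 0, "rz": 0, "claw": 0}]}}

```text
t: 11.82
ee_pos: [0.6253, 0.0232, 0.0783]
ee_rot: [-0.001, 1.0, 0.0, -0.0]
wrist_force: [-7.8, -0.1, 15.9]
opening: 0.189
grasp_force: 30.0
```

>>> {"name": "jog_arm", "arguments": {"deltas": [{"dx": 0, "dy": 0, "dz": -0.001, "rx": 0, "ry": 0, "rz": 0, "claw": 0.5}, {"dx": 0, "dy": 0, "dz": -0.001, "rx": 0, "ry": 0, "rz": 0, "claw": 0.5}, {"dx": 0, "dy": 0, "dz": -0.001, "rx": 0, "ry": 0, "rz": 0, "claw": 0.5}, {"dx": 0, "dy": 0, "dz": -0.03, "rx": 0, "ry": 0, "rz": 0, "claw": 0.5}, {"dx": 0, "dy": 0, "dz": -0.08, "rx": 0, "ry": 0, "rz": 0, "claw": 0.6}, {"dx": -0.03, "dy": 0, "dz": -0.13, "rx": 0, "ry": 0, "rz": 0, "claw": 0.6}, {"dx": -0.06, "dy": 0, "dz": -0.14, "rx": 0, "ry": 0, "rz": 0, "claw": 0.6}, {"dx": -0.06, "dy": 0, "dz": -0.14, "rx": 0, "ry": 0, "rz": 0, "claw": 0.6}]}}

```text
t: 12.82
ee_pos: [0.5646, 0.0229, 0.2181]
ee_rot: [-0.001, 1.0, 0.001, 0.0]
wrist_force: [-0.1, -0.3, 0.4]
opening: 0.599
grasp_force: 0.0
```

```bash
python3 - <<'E'
from h import *
import pickle
np.set_printoptions(precision=4,suppress=True)
p=ctrl.snapshot("wrist");P,R=tool();print(ctrl.sense()["t"],P)
pickle.dump(p,open("w6.pkl","wb"));s=ctrl.snapshot("side");pickle.dump(s,open("s6.pkl","wb"))
for q in(p,s):
  for k in["plug","plug_knob","catch1_ear","catch1_fixed","catch2_ear","catch2_fixed","hinge","gate_post"]:
    for r in ctrl.spot_point(q,k)[:3]:
        X=w(q,r["location"])
        if X[1]>-.15: print(k,round(r["confidence"],2),X,px(q,X)[0].round())
c=np.zeros((600,800,3),np.uint8)
c[:,:480]=cv2.resize(p["img"][80:280,120:360],None,fx=2,fy=3)[:, :480]
c[:600,480:780]=cv2.resize(s["img"][130:230,235:285],None,fx=6,fy=6)
save("w6",c)
E
```

```text
12.875 [0.5651 0.0229 0.217 ]
plug 0.58 [0.6243 0.0248 0.043 ] [252. 125.]
plug_knob 0.84 [0.6252 0.0209 0.0999] [255. 126.]
plug_knob 0.57 [ 0.5714 -0.0683  0.0998] [343. 181.]
catch1_ear 0.88 [ 0.572  -0.0333  0.0956] [308. 179.]
catch1_fixed 0.82 [ 0.5697 -0.0664  0.0967] [340. 182.]
catch2_ear 0.87 [0.5738 0.0944 0.1011] [182. 178.]
catch2_fixed 0.62 [0.5703 0.1336 0.0991] [144. 181.]
hinge 0.76 [0.5352 0.1029 0.0711] [183. 206.]
gate_post 0.53 [0.5355 0.0143 0.0962] [261. 213.]
plug 0.42 [0.6247 0.0241 0.0425] [273. 186.]
plug_knob 0.62 [0.6242 0.0207 0.1   ] [274. 173.]
catch1_ear 0.57 [ 0.5688 -0.034   0.0984] [257. 189.]
catch1_fixed 0.95 [ 0.571  -0.068   0.1002] [260. 198.]
catch2_ear 0.65 [0.5746 0.0945 0.102 ] [254. 156.]
catch2_fixed 0.63 [0.5706 0.1303 0.0974] [251. 149.]
hinge 0.73 [0.5378 0.1022 0.0708] [242. 163.]
gate_post 0.56 [ 0.4647  0.4751 -0.002 ] [213. 108.]
gate_post 0.51 [0.5349 0.0164 0.0949] [243. 178.]
```

View pics/w6.png

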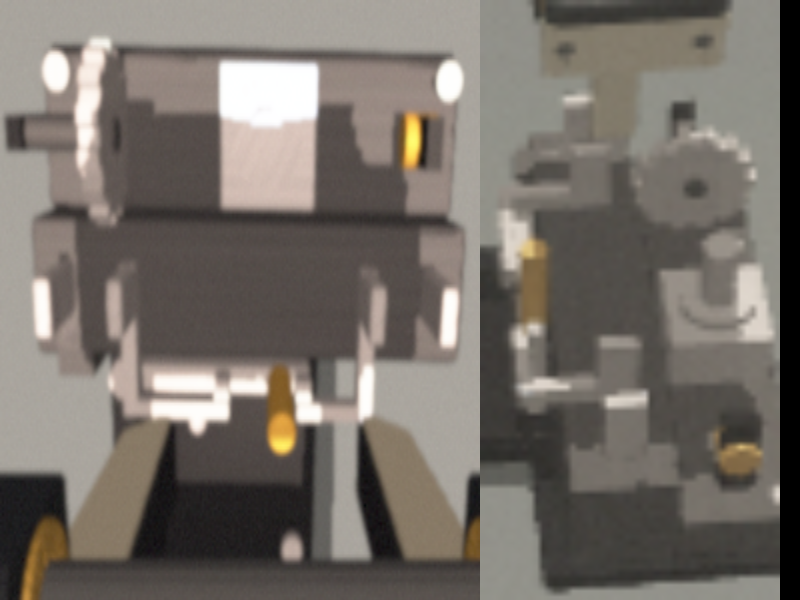

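The plug is seated: flange on the block, knob top up, origin at z 0.0425. Now catch 1 (free end): fixed ear at y≈-0.068, moving ear at y≈-0.033, x≈0.570.

>>> {"name": "jog_arm", "arguments": {"deltas": [{"dx": 0.005, "dy": 0.04, "dz": 0, "rx": 0, "ry": 0, "rz": 0, "claw": 0.7}, {"dx": 0.005, "dy": 0.079, "dz": 0.01, "rx": 0, "ry": 0, "rz": 0, "claw": 0.7}, {"dx": 0.005, "dy": 0.079, "dz": 0.06, "rx": 0, "ry": 0, "rz": 0, "claw": 0.7}, {"dx": 0.005, "dy": 0.079, "dz": 0.09, "rx": 0, "ry": 0, "rz": 0, "claw": 0.7}, {"dx": 0.005, "dy": 0.079, "dz": 0.12, "rx": 0, "ry": 0, "rz": 0, "claw": 0.7}, {"dx": 0.005, "dy": 0.079, "dz": 0.136, "rx": 0, "ry": 0, "rz": 0, "claw": 0.7}, {"dx": 0.005, "dy": 0.079, "dz": 0.136, "rx": 0, "ry": 0, "rz": 0, "claw": 0.7}, {"dx": 0.005, "dy": 0.079, "dz": 0.136, "rx": 0, "ry": 0, "rz": 0, "claw": 0.7}]}}

```text
t: 14.72
ee_pos: [0.5706, -0.056, 0.0817]
ee_rot: [-0.001, 1.0, 0.0, -0.0]
wrist_force: [-0.5, 0.1, 0.5]
opening: 0.699
grasp_force: 0.0
```

>>> {"name": "jog_arm", "arguments": {"deltas": [{"dx": 0, "dy": 0, "dz": 0, "rx": 0, "ry": 0, "rz": 0, "claw": 0.5}, {"dx": 0, "dy": 0, "dz": 0, "rx": 0, "ry": 0, "rz": 0, "claw": 0.4}, {"dx": 0, "dy": 0, "dz": 0, "rx": 0, "ry": 0, "rz": 0, "claw": 0.3}, {"dx": 0, "dy": 0, "dz": 0, "rx": 0, "ry": 0, "rz": 0, "claw": 0.25}, {"dx": 0, "dy": 0, "dz": 0, "rx": 0, "ry": 0, "rz": 0, "claw": 0.25}, {"dx": 0, "dy": 0, "dz": 0, "rx": 0, "ry": 0, "rz": 0, "claw": 0.25}]}}

```text
t: 15.48
ee_pos: [0.5703, -0.0552, 0.081]
ee_rot: [-0.001, 1.0, 0.001, -0.0]
wrist_force: [-0.9, 7.0, 3.8]
opening: 0.336
grasp_force: 30.0
```

Catch 1 is squeezed home (opening 31–32 mm at 30 N). Release and go on to catch 2.

>>> {"name": "jog_arm", "arguments": {"deltas": [{"dx": 0, "dy": 0, "dz": 0, "rx": 0, "ry": 0, "rz": 0, "claw": 0.7}, {"dx": 0, "dy": 0, "dz": 0, "rx": 0, "ry": 0, "rz": 0, "claw": 0.7}, {"dx": 0, "dy": 0, "dz": 0, "rx": 0, "ry": 0, "rz": 0, "claw": 0.7}, {"dx": 0, "dy": 0, "dz": -0.04, "rx": 0, "ry": 0, "rz": 0, "claw": 0.7}, {"dx": 0, "dy": 0, "dz": -0.08, "rx": 0, "ry": 0, "rz": 0, "claw": 0.7}, {"dx": 0.001, "dy": -0.06, "dz": -0.09, "rx": 0, "ry": 0, "rz": 0, "claw": 0.7}, {"dx": 0.001, "dy": -0.12, "dz": -0.09, "rx": 0, "ry": 0, "rz": 0, "claw": 0.7}, {"dx": 0.001, "dy": -0.17, "dz": -0.09, "rx": 0, "ry": 0, "rz": 0, "claw": 0.7}, {"dx": 0.001, "dy": -0.176, "dz": -0.09, "rx": 0, "ry": 0, "rz": 0, "claw": 0.7}, {"dx": 0.001, "dy": -0.176, "dz": -0.08, "rx": 0, "ry": 0, "rz": 0, "claw": 0.7}]}}

```text
t: 16.73
ee_pos: [0.5713, 0.1199, 0.1608]
ee_rot: [-0.001, 1.0, 0.001, -0.0]
wrist_force: [0.3, 1.0, -0.5]
opening: 0.699
grasp_force: 0.0
```

```bash
python3 - <<'E'
from h import *
np.set_printoptions(precision=4,suppress=True)
P,R=tool();print(P,ctrl.sense()["opening"])
for n in("wrist","side"):
  q=ctrl.snapshot(n)
  for k in["catch1_ear","catch1_fixed","catch2_ear","catch2_fixed","hinge","gate_post","plug"]:
    for r in ctrl.spot_point(q,k)[:3]:
        X=w(q,r["location"])
        if X[1]>-.15: print(k,round(r["confidence"],2),X)
E
```

```text
[0.5713 0.1199 0.1608] 0.6987911213486612
catch1_ear 0.92 [ 0.5722 -0.0407  0.0978]
catch1_fixed 0.76 [ 0.5683 -0.0665  0.0974]
catch1_fixed 0.51 [0.5697 0.1348 0.1025]
catch2_ear 0.74 [0.5736 0.0962 0.1038]
catch2_fixed 0.62 [0.567  0.1327 0.0996]
hinge 0.71 [0.5338 0.103  0.0714]
gate_post 0.6 [0.5373 0.0139 0.0953]
plug 0.86 [0.6263 0.0253 0.0433]
plug 0.42 [0.5369 0.0109 0.0953]
catch1_fixed 0.76 [ 0.573  -0.069   0.0989]
catch2_ear 0.47 [0.5722 0.0988 0.1023]
catch2_fixed 0.74 [0.5717 0.1281 0.0979]
hinge 0.98 [0.5396 0.0998 0.0705]
hinge 0.26 [ 0.5723 -0.071   0.101 ]
gate_post 0.51 [0.5384 0.0191 0.0916]
gate_post 0.31 [0.4695 0.4745 0.0007]
plug 0.49 [0.6237 0.0211 0.0405]
```

Catch 1's ear now reads about -0.042. Descend on catch 2 and squeeze.

>>> {"name": "jog_arm", "arguments": {"deltas": [{"dx": 0, "dy": 0, "dz": 0.04, "rx": 0, "ry": 0, "rz": 0, "claw": 0.7}, {"dx": 0, "dy": 0, "dz": 0.065, "rx": 0, "ry": 0, "rz": 0, "claw": 0.7}, {"dx": 0, "dy": 0, "dz": 0.079, "rx": 0, "ry": 0, "rz": 0, "claw": 0.7}, {"dx": 0, "dy": 0, "dz": 0.079, "rx": 0, "ry": 0, "rz": 0, "claw": 0.7}, {"dx": 0, "dy": 0, "dz": 0.079, "rx": 0, "ry": 0, "rz": 0, "claw": 0.5}, {"dx": 0, "dy": 0, "dz": 0.079, "rx": 0, "ry": 0, "rz": 0, "claw": 0.4}, {"dx": 0, "dy": 0, "dz": 0.079, "rx": 0, "ry": 0, "rz": 0, "claw": 0.3}, {"dx": 0, "dy": 0, "dz": 0.079, "rx": 0, "ry": 0, "rz": 0, "claw": 0.25}, {"dx": 0, "dy": 0, "dz": 0.079, "rx": 0, "ry": 0, "rz": 0, "claw": 0.25}, {"dx": 0, "dy": 0, "dz": 0.079, "rx": 0, "ry": 0, "rz": 0, "claw": 0.25}]}}

```text
t: 18.77
ee_pos: [0.5714, 0.1213, 0.0826]
ee_rot: [-0.002, 1.0, 0.001, 0.0]
wrist_force: [2.8, 9.1, 1.0]
opening: 0.338
grasp_force: 30.0
```

>>> {"name": "jog_arm", "arguments": {"deltas": [{"dx": 0, "dy": 0, "dz": 0, "rx": 0, "ry": 0, "rz": 0, "claw": 0.7}, {"dx": 0, "dy": 0, "dz": 0, "rx": 0, "ry": 0, "rz": 0, "claw": 0.7}, {"dx": 0, "dy": 0, "dz": 0, "rx": 0, "ry": 0, "rz": 0, "claw": 0.7}, {"dx": 0, "dy": 0, "dz": -0.04, "rx": 0, "ry": 0, "rz": 0, "claw": 0.7}, {"dx": 0, "dy": 0.02, "dz": -0.09, "rx": 0, "ry": 0, "rz": 0, "claw": 0.7}, {"dx": -0.06, "dy": 0.07, "dz": -0.1, "rx": 0, "ry": 0, "rz": 0, "claw": 0.4}, {"dx": -0.075, "dy": 0.105, "dz": -0.1, "rx": 0, "ry": 0, "rz": 0, "claw": 0.4}, {"dx": -0.075, "dy": 0.105, "dz": -0.1, "rx": 0, "ry": 0, "rz": 0, "claw": 0.4}]}}

```text
t: 19.77
ee_pos: [0.4951, 0.0128, 0.1824]
ee_rot: [-0.001, 1.0, -0.001, -0.0]
wrist_force: [-0.1, 1.0, 0.9]
opening: 0.436
grasp_force: 0.0
```

```bash
python3 - <<'E'
from h import *
np.set_printoptions(precision=4,suppress=True)
P,R=tool();s=ctrl.sense();print(P,s["q"],s["t"])
for n in("wrist","side"):
  q=ctrl.snapshot(n)
  for k in["catch1_ear","catch2_ear","catch2_fixed","hinge","gate_post"]:
    for r in ctrl.spot_point(q,k)[:3]:
        X=w(q,r["location"])
        if X[1]>-.15: print(k,round(r["confidence"],2),X,px(q,X)[0].round())
  if n=="wrist": save("w7",cv2.resize(q["img"][60:260,120:386],None,fx=3,fy=3,interpolation=cv2.INTER_CUBIC))
go([.5365,.0148,.18],rot([0,0,-1],[.707,-.707,0]))
E
```

```text
[0.4951 0.0128 0.1824] [-0.0263 -0.2723  1.8661  0.0012  1.5481  1.5463] 19.775
catch1_ear 0.71 [ 0.5723 -0.0433  0.0987] [320. 107.]
catch2_ear 0.64 [0.5738 0.1067 0.1014] [139. 105.]
catch2_fixed 0.66 [0.57   0.1349 0.1005] [106. 110.]
hinge 0.69 [0.5347 0.1014 0.0691] [161. 148.]
gate_post 0.53 [0.5356 0.0117 0.0963] [254. 150.]
catch1_ear 0.68 [ 0.5708 -0.0452  0.098 ] [258. 192.]
catch2_ear 0.64 [0.5766 0.1085 0.1019] [254. 153.]
catch2_fixed 0.77 [0.5702 0.1287 0.1004] [251. 149.]
catch2_fixed 0.2 [0.5377 0.0187 0.0927] [244. 178.]
catch2_fixed 0.19 [ 0.5346  0.0433 -0.0018] [242. 193.]
hinge 0.91 [0.5385 0.102  0.0719] [242. 163.]
hinge 0.37 [ 0.5718 -0.0677  0.0999] [260. 198.]
gate_post 0.58 [0.537  0.0176 0.0961] [244. 177.]
gate_post 0.43 [0.5729 0.1288 0.1006] [252. 149.]
gate_post 0.23 [0.5385 0.1024 0.07  ] [242. 163.]
d [0.0403 0.0003 0.0014] r [-0.0024  0.0013 -0.7841]
```

View pics/w7.png

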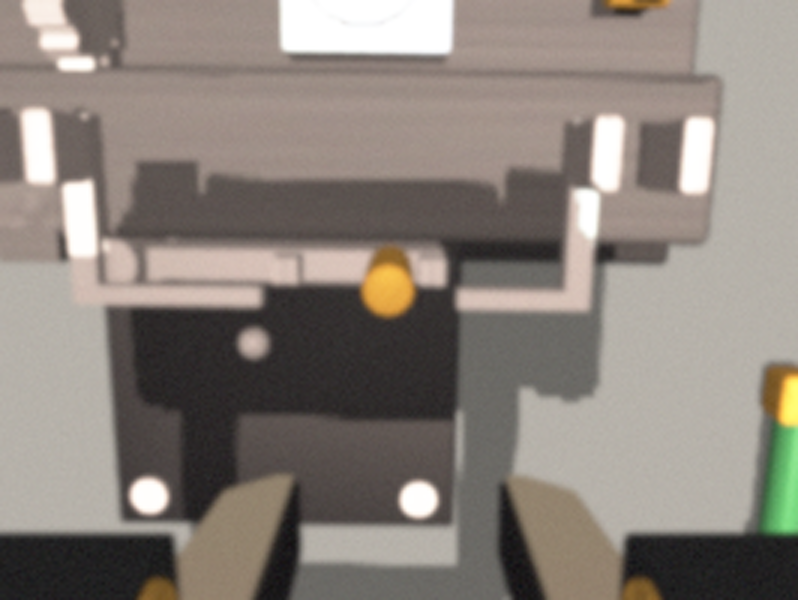

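Both catches are squeezed; the bolts clear the gate's lugs (lugs about (290,270) and (430,265), bars ending at (262,297) and (458,297)) and the post top is at (388,290). Turn the tool 45° and go down on the post.

>>> {"name": "jog_arm", "arguments": {"deltas": [{"dx": 0.02, "dy": 0, "dz": 0.001, "rx": 0, "ry": 0, "rz": -0.2, "claw": 0.4}, {"dx": 0.04, "dy": 0, "dz": 0.001, "rx": 0, "ry": 0, "rz": -0.4, "claw": 0.4}, {"dx": 0.04, "dy": 0, "dz": 0.001, "rx": 0, "ry": 0, "rz": -0.6, "claw": 0.4}, {"dx": 0.04, "dy": 0, "dz": 0.001, "rx": 0, "ry": 0, "rz": -0.784, "claw": 0.4}, {"dx": 0.04, "dy": 0, "dz": 0.001, "rx": 0, "ry": 0, "rz": -0.784, "claw": 0.4}, {"dx": 0.04, "dy": 0, "dz": 0.001, "rx": 0, "ry": 0, "rz": -0.784, "claw": 0.4}, {"dx": 0.04, "dy": 0, "dz": 0.05, "rx": 0, "ry": 0, "rz": -0.784, "claw": 0.4}, {"dx": 0.04, "dy": 0, "dz": 0.08, "rx": 0, "ry": 0, "rz": -0.784, "claw": 0.4}, {"dx": 0.04, "dy": 0, "dz": 0.087, "rx": 0, "ry": 0, "rz": -0.784, "claw": 0.4}, {"dx": 0.04, "dy": 0, "dz": 0.087, "rx": 0, "ry": 0, "rz": -0.784, "claw": 0.2}, {"dx": 0.04, "dy": 0, "dz": 0.087, "rx": 0, "ry": 0, "rz": -0.784, "claw": 0.0}, {"dx": 0.04, "dy": 0, "dz": 0.087, "rx": 0, "ry": 0, "rz": -0.784, "claw": 0.0}, {"dx": 0.04, "dy": 0, "dz": 0.087, "rx": 0, "ry": 0, "rz": -0.784, "claw": 0.0}, {"dx": 0.04, "dy": 0, "dz": 0.087, "rx": 0, "ry": 0, "rz": -0.784, "claw": 0.0}]}}

```text
t: 22.12
ee_pos: [0.5353, 0.0163, 0.0958]
ee_rot: [-0.003, 0.924, 0.383, -0.001]
wrist_force: [-14.1, 11.0, 10.2]
opening: 0.144
grasp_force: 30.0
```

Post gripped (13.4 mm). Work out the swing arc in tool axes.

```bash
python3 - <<'E'
from h import *
np.set_printoptions(precision=4,suppress=True)
P,R=tool();s=ctrl.sense();print(P,s["q"],s["wrist_force"])
H=np.array([.5355,.1035]);P0=np.array([.5362,.0150,P[2]])
for th in np.r_[np.arange(.1,1.41,.1),1.45]:
    T=np.array([H[0]-.088*np.sin(th),H[1]-.088*np.cos(th),P[2]]);print(round(th,2),R.inv().apply(T-P0).round(4)[:2])
E
```

```text
[0.5353 0.0163 0.0958] [-0.0195 -0.1275  1.8855  0.0042  1.3868  0.7655] [-14.0958  11.0023  10.2145]
0.1 [-0.006  -0.0074]
0.2 [-0.0113 -0.0144]
0.3 [-0.0158 -0.022 ]
0.4 [-0.0195 -0.03  ]
0.5 [-0.0224 -0.0383]
0.6 [-0.0244 -0.0468]
0.7 [-0.0256 -0.0556]
0.8 [-0.0259 -0.0644]
0.9 [-0.0254 -0.0731]
1.0 [-0.0239 -0.0818]
1.1 [-0.0216 -0.0903]
1.2 [-0.0185 -0.0985]
1.3 [-0.0145 -0.1064]
1.4 [-0.0098 -0.1138]
1.45 [-0.0072 -0.1173]
```

>>> {"name": "jog_arm", "arguments": {"deltas": [{"dx": -0.003, "dy": -0.004, "dz": 0, "rx": 0, "ry": 0, "rz": 0, "claw": 0}, {"dx": -0.006, "dy": -0.0075, "dz": 0, "rx": 0, "ry": 0, "rz": 0, "claw": 0}, {"dx": -0.011, "dy": -0.0145, "dz": 0, "rx": 0, "ry": 0, "rz": 0, "claw": 0}, {"dx": -0.016, "dy": -0.022, "dz": 0, "rx": 0, "ry": 0, "rz": 0, "claw": 0}, {"dx": -0.0195, "dy": -0.03, "dz": 0, "rx": 0, "ry": 0, "rz": 0, "claw": 0}, {"dx": -0.0195, "dy": -0.03, "dz": 0, "rx": 0, "ry": 0, "rz": 0, "claw": 0}, {"dx": -0.0195, "dy": -0.03, "dz": 0, "rx": 0, "ry": 0, "rz": 0, "claw": 0}]}}

```text
t: 23.0
ee_pos: [0.5019, 0.0234, 0.096]
ee_rot: [-0.001, 0.924, 0.383, 0.001]
wrist_force: [3.8, 7.3, 0.2]
opening: 0.144
grasp_force: 30.0
```

```bash
python3 - <<'E'
from h import *
np.set_printoptions(precision=4,suppress=True)
P,R=tool();print(P,ctrl.sense()["wrist_force"])
for n in("side","wrist"):
  q=ctrl.snapshot(n)
  for k in["gate_post","hinge","catch1_ear","catch2_ear"]:
    for r in ctrl.spot_point(q,k)[:2]:
        X=w(q,r["location"]);print(n,k,round(r["confidence"],2),X)
E
```

```text
[0.5019 0.0234 0.096 ] [3.8318 7.3022 0.1638]
side gate_post 0.66 [0.5735 0.1279 0.1023]
side gate_post 0.59 [0.508  0.0225 0.0933]
side hinge 0.67 [0.5391 0.1008 0.0736]
side catch1_ear 0.6 [ 0.57   -0.0441  0.0964]
side catch1_ear 0.49 [0.5409 0.1025 0.0704]
wrist hinge 0.97 [0.5338 0.1044 0.0707]
wrist catch1_ear 0.7 [ 0.5753 -0.0437  0.0957]
wrist catch2_ear 0.91 [0.5734 0.1076 0.104 ]
```

The gate follows the arm with low force and is at about 0.4 rad. Continue past the detent.

>>> {"name": "jog_arm", "arguments": {"deltas": [{"dx": -0.003, "dy": -0.008, "dz": 0, "rx": 0, "ry": 0, "rz": 0, "claw": 0}, {"dx": -0.005, "dy": -0.017, "dz": 0, "rx": 0, "ry": 0, "rz": 0, "claw": 0}, {"dx": -0.006, "dy": -0.0255, "dz": 0, "rx": 0, "ry": 0, "rz": 0, "claw": 0}, {"dx": -0.0065, "dy": -0.0345, "dz": 0, "rx": 0, "ry": 0, "rz": 0, "claw": 0}, {"dx": -0.006, "dy": -0.043, "dz": 0, "rx": 0, "ry": 0, "rz": 0, "claw": 0}, {"dx": -0.0045, "dy": -0.052, "dz": 0, "rx": 0, "ry": 0, "rz": 0, "claw": 0}, {"dx": -0.002, "dy": -0.06, "dz": 0, "rx": 0, "ry": 0, "rz": 0, "claw": 0}, {"dx": 0.001, "dy": -0.0685, "dz": 0, "rx": 0, "ry": 0, "rz": 0, "claw": 0}, {"dx": 0.005, "dy": -0.0765, "dz": 0, "rx": 0, "ry": 0, "rz": 0, "claw": 0}, {"dx": 0.0095, "dy": -0.084, "dz": 0, "rx": 0, "ry": 0, "rz": 0, "claw": 0}, {"dx": 0.0095, "dy": -0.084, "dz": 0, "rx": 0, "ry": 0, "rz": 0, "claw": 0}, {"dx": 0.0095, "dy": -0.084, "dz": 0, "rx": 0, "ry": 0, "rz": 0, "claw": 0}]}}

```text
t: 25.0
ee_pos: [0.4497, 0.0887, 0.096]
ee_rot: [-0.0, 0.924, 0.382, 0.001]
wrist_force: [10.0, -1.1, -3.5]
opening: 0.143
grasp_force: 30.0
```

```bash
python3 - <<'E'
from h import *
np.set_printoptions(precision=4,suppress=True)
P,R=tool();s=ctrl.sense();print(P,s["wrist_force"],s["t"])
h=np.array([.5362,.1025]);d=h-P[:2];print("theta",np.arctan2(d[0],d[1]),np.linalg.norm(d))
for n in("side","wrist","top"):
  q=ctrl.snapshot(n)
  for k in["gate_post","hinge","catch1_ear","catch2_ear","plug"]:
    for r in ctrl.spot_point(q,k)[:2]:
        X=w(q,r["location"])
        if X[1]>-.1:print(n,k,round(r["confidence"],2),X)
  if n=="side":save("s9",cv2.resize(q["img"][110:230,190:310],None,fx=5,fy=5))
E
```

```text
[0.4497 0.0887 0.096 ] [10.0173 -1.1471 -3.4699] 25.0
theta 1.412176298892547 0.0876178457935218
side gate_post 0.47 [0.4514 0.0877 0.0933]
side gate_post 0.2 [0.5727 0.1102 0.1005]
side hinge 0.81 [0.5393 0.1046 0.0717]
side catch1_ear 0.6 [ 0.5708 -0.0427  0.0957]
side catch2_ear 0.7 [0.5737 0.1073 0.1009]
wrist gate_post 0.67 [0.45   0.0861 0.0981]
wrist hinge 0.76 [0.5346 0.1051 0.0731]
wrist hinge 0.36 [0.4085 0.3394 0.0036]
wrist catch1_ear 0.3 [0.5742 0.1082 0.1042]
wrist catch2_ear 0.72 [0.5732 0.1064 0.1017]
wrist catch2_ear 0.68 [0.5344 0.0471 0.0039]
wrist plug 0.66 [0.6261 0.0223 0.0431]
top hinge 0.57 [0.5356 0.104  0.072 ]
top catch1_ear 0.51 [ 0.5654 -0.0455  0.0993]
top catch2_ear 0.61 [0.5719 0.1103 0.1023]
```

The gate is at about 1.4 rad with the post still held. The plug reads seated and both ears read squeezed. Handing in.

```bash
python3 -c "
from bench import ctrl
print(ctrl.hand_in())"
```

```text
the job is handed in; nothing more can be done
None
```

I handed the job in at about 25 s: the plug is seated in the port and released, catch 1 then catch 2 are squeezed home, and the arm still holds the post with the gate open to about 1.4 rad; the verdict was not shown.

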